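# Unlock the blue tea-money box

## Task

The blue tea-money box on the water station is locked and its code is 6. Turn the blue box's dial until the 6 stands at the red mark, then slide its orange bolt knob all the way towards the dial, so that the bolt comes clear of the keeper, and let go. Do not touch the grey box beside it.

Things in the scene. Friction and masses are not known exactly. Their poses are not given: they have to be found in the camera images.
- blue_box: The blue one of two boxes alike: cash box 104 x 204 x 45 mm, screwed down. Origin at the centre of its underside; x to its hinged back, y along its length, z up; lies along the world's y, turned up to 0.3 rad. On its lid (z = 45 mm) are a round dial with upright axis at x = 0, y = +47 mm, and a bolt on the line x = 0 at the -y end, its tip under a steel keeper at y = -92 mm.
- blue_dial (a joint): Blue box's dial, rad. Numerals 0 to 7 lie 45 deg apart, rising clockwise seen from above. A fixed red mark is on the lid at the dial's -x side (box frame). Reads 0 with 0 at the mark and grows as the dial turns anticlockwise from above, 0.785 a numeral: 4.71 with 6 at the mark. Starts at 3.25 to 4.1; end stops 0 and 5.9; friction 0.04 N m, stays put. The lock frees within 14 deg of 6.
- blue_grip (a point): Middle of the bar grip on the blue box's dial, on the dial's axis, 72 mm above the worktop. Bar 42 mm long, 12 mm thick, from 58 to 86 mm above the worktop, on a black disc 80 mm across. This frame turns with the dial: x along the bar. The bar's white end (-x) points at numeral 0; with 6 at the mark the bar lies along the box's y, white end away from the bolt.
- blue_bolt (a joint): Blue box's bolt, m: orange square knob 16 x 16 mm, from 57 to 85 mm above the worktop, centred at x = 0, y = -58 mm in the box's frame when locked. Reads 0 locked, grows to 0.025 (a stop) as it slides to the dial, the box's +y. Takes about 2 N, stays put; blocked after 3 to 5 mm when the number is wrong. Steel straps on the lid 40 mm either side reach 57 mm above the worktop.
- grey_box: The grey box, the same in build and frame as the blue one, with its own dial and bolt; it starts beside the blue box, left or right of it, and is not to be touched.

How it is judged:
By the outcome, as a careful person would: the job done as asked, in the order asked, and still so for the second after the job is handed in, with the robot touching nothing.
It also fails if it takes over 35 s, if anything falls off the work surface, if the arm or the gripper's body presses on something with over 40 N, if the wrist force passes 120 N, or if a joint passes its speed limit or range.

## Robot

A 6-joint arm with a two-finger parallel gripper is mounted at the origin on a cart in front of the work surface, level with it; the furniture and walls round the work are solid. World frame = base frame: x ahead of the robot, y to its left, z up, the work surface at z = 0. Lengths are in m, angles in rad, forces in N, time in s.
With the tool pointing down it reaches from about 0.425 to 0.95 m from the base axis. Payload 3.5 kg.
Tool frame: the origin (TCP) lies at the very end of the fingers, on their centre line; the grasp point (between the pads) lies 19 mm behind it; y points along the fingers, z is the direction in which the jaws open and shut, and the axes are right-handed (so a half turn about y gives the same grasp; the last joint's range is limited). The gripper opens to 85 mm and grips with 20 to 120 N. Pads are 22 mm wide; open, the fingers measure 114 mm over their backs; the gripper's body (76 mm by 85 mm) begins 54 mm behind the grasp point. The pads swing forward as they close: fully open they stand 13 mm farther back than shut.
Start: joints at [-1.421, 0.286, 1.577, -0, 1.279, -0.15], TCP at [0.199, -0.645, 0.231] pointing down, gripper open.
Joint ranges: [-2.77, 2.77], [-0.9, 2.22], [0.21, 2.48], [-1.53, 4.67], [0.24, 2.81], [-2.84, 2.84]. Speed limits (rad/s): [2.79, 2.79, 3.14, 3.14, 3.14, 3.14].

## Interface

Orientations are given as a unit quaternion [x, y, z, w].
In Python, from plant import ctrl, cams gives the robot as it stands.
- The arm moves only by the tool play_rows, never from a script. Its argument "steps" is a list of rows, each an object of numbers: "claw": the finger opening in cm, from 0 to 8.54; "tx", "ty", "tz": the shift along the tool's x, y, z in cm; "ax", "ay", "az": the turn, a rotation vector about the tool's x, y, z in degrees. A call has 1 to 12 rows; each row is the pose to reach, as a shift and turn from the pose commanded when the call began, along the tool's axes at that moment; what a row does not reach only later rows make up. A row lasts 1/12 s, in which the tool goes at most 41.7 mm and 7.16 degrees, less where a joint would pass 70% of its speed; a pose out of reach is approached as far as the arm can. A call with a gripper value outside its range is refused whole. The fingers move at their own pace and stop on an object; "grip_force" is the grip in N (left out, the last holds). Time passes only in rows, so rows that repeat a pose let the fingers close. It gives the time, the measured TCP pose, the force and the opening at its end, in the units of the state.
- ctrl.get_state(): the state, without advancing time (a new reading comes with each control period).
- cams.read_camera(name): name is "scene" or "top" or "wrist"; returns (picture, depth): 384x512x3 uint8, blue, green, red; 384x512 float32, m along the optical axis (not along the pixel's ray), 0 where there is no reading.
- cams.camera_model(name): a dict with "intrinsics" (3x3 intrinsics, pixels), "rvec" (rotation vector, rad) and "tvec" (3), from world to camera coordinates, as OpenCV has them; the wrist camera has in their place "tool_from_camera" (4x4, takes a point from camera to tool coordinates, whose origin is the TCP and whose axes are the tool frame's). Camera axes: x right, y down, z forward; pixel columns grow to the right and rows downward; lengths in m; the calibration is good to about 2 mm. The wrist camera is an equidistant fisheye: a pixel r from the principal point sees the ray r / f radians off the axis. A picture is of the moment at which its call begins: read the wrist's pose just before it. camera_model takes no time and is no camera call.
- ctrl.sign_off(): hands the job in, once; it reports no verdict.
The state is a dict: "time": time; "qpos": joint angles; "dq": joint speeds; "joint_efforts": joint torques, N m; "eef_pos": TCP position; "tcp_rot": TCP orientation; "contact_force": force on the tool from outside, world axes, zero at the start; "wrist_torque": the same for the moment, N m; "opening": opening from 0.0 (shut) to 1.0 (fully open).
Only numpy, scipy, OpenCV 4.12 (cv2) and the standard library are available. Lean on these libraries where they do the work, as an engineer would, in place of code of your own. Each camera call takes 0.05 s, during which the arm holds its last target.

## Working session

There is one attempt and no reset: what is moved stays moved. The work goes in short steps, Python scripts to look and compute and a tool call to move; the robot and the scene stay as the last step left them, time stands still between calls to the robot, and variables do not carry over. Pictures are saved under pics/ and viewed, and the job is handed in when it is done.

Besides the shell and the picture viewer there is one more tool, called by a JSON object that holds its "method" and its "body", one argument or row to a line. play_rows: Moves the arm, as the interface text tells. Its arguments: {"type":"object","properties":{"steps":{"type":"array","items":{"type":"object","properties":{"claw":{"type":"number"},"tx":{"type":"number"},"ty":{"type":"number"},"tz":{"type":"number"},"ax":{"type":"number"},"ay":{"type":"number"},"az":{"type":"number"}}}},"grip_force":{"type":"number"}},"required":["steps"]}

```bash
mkdir -p pics; ls
python3 - <<'E'
from plant import ctrl,cams
import cv2,numpy as np
s=ctrl.get_state();print({k:np.round(v,3) for k,v in s.items()})
for n in("scene","top"):
    p,d=cams.read_camera(n);cv2.imwrite(f"pics/{n}0.png",p);np.save(f"pics/{n}0d.npy",d);print(n,cams.camera_model(n))
print(cams.camera_model("wrist"))
E
```

```text
pics
{'time': np.float64(0.0), 'qpos': array([-1.421,  0.287,  1.578,  0.   ,  1.279, -0.15 ]), 'dq': array([-0.   ,  0.   , -0.001,  0.001,  0.001, -0.001]), 'joint_efforts': array([-1.0000e-03, -4.0598e+01, -2.9263e+01, -0.0000e+00,  6.0000e-03,
       -0.0000e+00]), 'eef_pos': array([ 0.199, -0.644,  0.23 ]), 'tcp_rot': array([-0.106,  0.7  , -0.698,  0.106]), 'contact_force': array([-0.151,  0.003, -0.15 ]), 'wrist_torque': array([-0.004, -0.018, -0.017]), 'opening': np.float64(0.999)}
scene {'intrinsics': array([[359.90900103,   0.        , 251.63543659],
       [  0.        , 359.90900103, 190.13916551],
       [  0.        ,   0.        ,   1.        ]]), 'rvec': array([ 0.51039538, -2.49811102,  1.41414032]), 'tvec': array([0.44146566, 0.15586312, 0.72671869])}
top {'intrinsics': array([[416.26768765,   0.        , 250.50669198],
       [  0.        , 416.26768765, 190.76364654],
       [  0.        ,   0.        ,   1.        ]]), 'rvec': array([ 2.18278897, -2.1386322 ,  0.14279178]), 'tvec': array([-0.01216646,  0.47906895,  0.91687956])}
{'intrinsics': array([[297.31863964,   0.        , 249.87576466],
       [  0.        , 297.31863964, 191.89529453],
       [  0.        ,   0.        ,   1.        ]]), 'tool_from_camera': array([[ 3.36461362e-04,  9.59121188e-01,  2.82995466e-01,
        -7.18202032e-02],
       [ 5.85631092e-06, -2.82995484e-01,  9.59121242e-01,
        -1.42602602e-01],
       [ 9.99999943e-01, -3.21049930e-04, -1.00833958e-04,
        -2.08941834e-04],
       [ 0.00000000e+00,  0.00000000e+00,  0.00000000e+00,
         1.00000000e+00]])}
```

View pics/scene0.png

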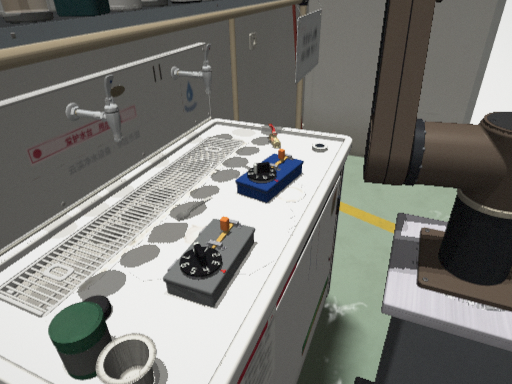

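View pics/top0.png

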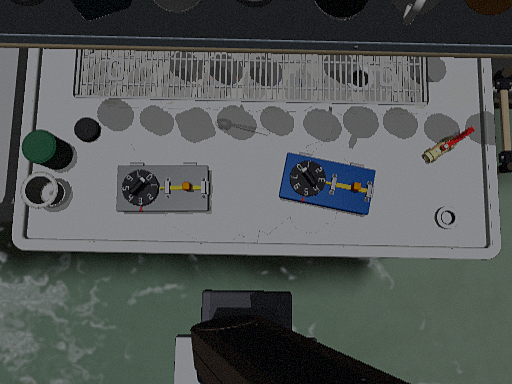

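The top view shows the blue box at about (328,183). Its dial is near (308,178), the orange knob near (355,187) and the red mark near (303,200). The grey box is to the left, near (164,188).

```bash
cat > h.py <<'E'
import cv2,numpy as np
from plant import ctrl,cams
from scipy.spatial.transform import Rotation as R
def cast(n,px,z):
    m=cams.camera_model(n);K=m["intrinsics"];Rm=cv2.Rodrigues(m["rvec"])[0];t=m["tvec"]
    px=np.atleast_2d(px).astype(float)
    r=np.c_[(px-K[:2,2])/K[0,0],np.ones(len(px))]@Rm
    c=-Rm.T@t
    return c+r*((z-c[2])/r[:,2])[:,None]
E
python3 - <<'E'
from h import *
p=cv2.imread("pics/top0.png");d=np.load("pics/top0d.npy")
h=cv2.cvtColor(p,cv2.COLOR_BGR2HSV)
roi=np.zeros(p.shape[:2],np.uint8);roi[145:225,270:390]=1
bl=((h[...,0]>105)&(h[...,0]<125)&(h[...,1]>150)&(h[...,2]>60)).astype(np.uint8)*roi
org=((h[...,0]>5)&(h[...,0]<18)&(h[...,1]>180)&(h[...,2]>120)).astype(np.uint8)*roi
blk=((h[...,2]<50)).astype(np.uint8)*roi
red=(((h[...,0]<5)|(h[...,0]>172))&(h[...,1]>150)&(h[...,2]>80)).astype(np.uint8)*roi
for n,m,z in(("bl",bl,.045),("org",org,.085),("blk",blk,.055),("red",red,.046)):
    cn=cv2.findContours(m,0,2)[0]
    for c in sorted(cn,key=cv2.contourArea)[-2:]:
        print(n,cv2.contourArea(c),cv2.minAreaRect(c))
        r=cv2.boxPoints(cv2.minAreaRect(c)); print(cast("top",[np.mean(r,0)],z).round(4), cast("top",r,z).round(4).tolist())
cv2.imwrite("pics/crop.png",cv2.resize(p[140:230,265:395],None,fx=6,fy=6,interpolation=cv2.INTER_CUBIC))
m=cams.camera_model("top");print(-cv2.Rodrigues(m["rvec"])[0].T@m["tvec"])
E
```

```text
bl 947.5 ((337.8819580078125, 197.32041931152344), (64.5298843383789, 21.27358627319336), 11.689370155334473)
[[ 0.4666 -0.198   0.045 ]] [[0.4564, -0.1225, 0.045], [0.5036, -0.132, 0.045], [0.477, -0.2739, 0.045], [0.43, -0.2635, 0.045]]
bl 1324.5 ((326.8724365234375, 183.0650634765625), (90.10904693603516, 44.37894821166992), 11.129189491271973)
[[ 0.4984 -0.1735  0.045 ]] [[0.4665, -0.0648, 0.045], [0.5662, -0.0831, 0.045], [0.5305, -0.2832, 0.045], [0.4316, -0.2623, 0.045]]
org 0.0 ((354.0, 185.0), (2.0, 0.0), -90.0)
[[ 0.4895 -0.2242  0.085 ]] [[0.4873, -0.2241, 0.085], [0.4873, -0.2241, 0.085], [0.4916, -0.2242, 0.085], [0.4916, -0.2242, 0.085]]
org 0.0 ((359.3919372558594, 186.14865112304688), (1.8083888292312622, 6.082762718200684), 9.462322235107422)
[[ 0.4872 -0.2358  0.085 ]] [[0.481, -0.2327, 0.085], [0.494, -0.235, 0.085], [0.4935, -0.2388, 0.085], [0.4804, -0.2365, 0.085]]
blk 28.5 ((303.9499816894531, 163.8500213623047), (5.375871658325195, 7.589465618133545), 71.56504821777344)
[[ 0.5392 -0.1204  0.055 ]] [[0.542, -0.1104, 0.055], [0.5478, -0.1265, 0.055], [0.5363, -0.1303, 0.055], [0.5305, -0.1143, 0.055]]
blk 678.0 ((307.67620849609375, 179.6636962890625), (33.64542007446289, 35.73334503173828), 72.6459732055664)
[[ 0.5036 -0.1288  0.055 ]] [[0.5268, -0.0795, 0.055], [0.5526, -0.1556, 0.055], [0.4806, -0.1779, 0.055], [0.4553, -0.1023, 0.055]]
red 0.5 ((302.60003662109375, 198.8000030517578), (3.1622774600982666, 1.8973664045333862), 71.56504821777344)
[[ 0.4616 -0.1189  0.046 ]] [[0.4642, -0.1158, 0.046], [0.4656, -0.1198, 0.046], [0.4589, -0.122, 0.046], [0.4575, -0.118, 0.046]]
[0.36179615 0.00371123 0.96923319]
```

View pics/crop.png

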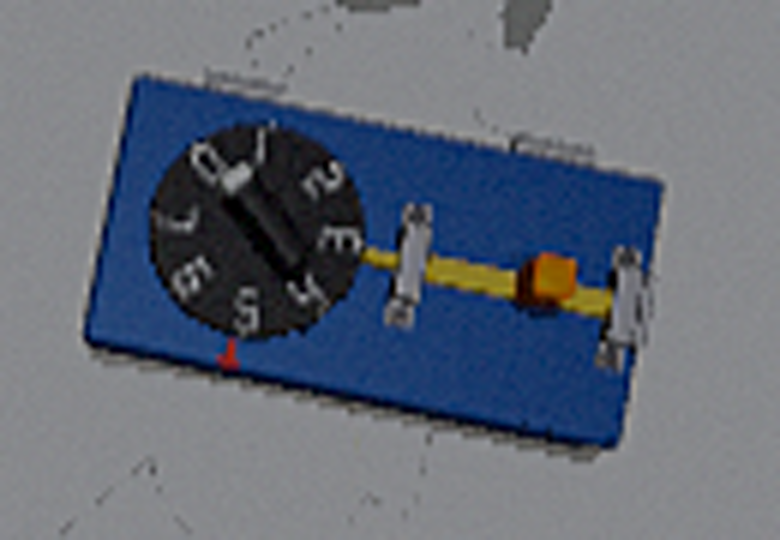

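```bash
cat >> h.py <<'E'
def tgt(pos,jaw,pr=True):
    """pose: tool y down, jaw (z) axis at world angle jaw (rad), nearest half turn option printed both"""
    s=ctrl.get_state();R0=R.from_quat(s["tcp_rot"]);out=[]
    print("cur",np.round(s["eef_pos"],4),"jaw deg",np.degrees(np.arctan2(R0.as_matrix()[1,2],R0.as_matrix()[0,2])).round(2),"y",R0.as_matrix()[:,1].round(3),"q",s["qpos"].round(3),"t",s["time"].round(2),"F",s["contact_force"].round(1))
    for k in(0,np.pi):
        z=np.array([np.cos(jaw+k),np.sin(jaw+k),0]);y=np.array([0,0,-1.]);x=np.cross(y,z)
        Rt=R.from_matrix(np.c_[x,y,z]);
        print("shift cm",(R0.inv().apply(np.array(pos)-s["eef_pos"])*100).round(2),"turn",np.degrees((R0.inv()*Rt).as_rotvec()).round(2))
E
python3 - <<'E'
from h import *
tgt([.507,-.127,.2],np.radians(122))
E
```

```text
Traceback (most recent call last):
  File "h.py", line 13, in tgt
    print("cur",np.round(s["eef_pos"],4),"jaw deg",np.degrees(np.arctan2(R0.as_matrix()[1,2],R0.as_matrix()[0,2])).round(2),"y",R0.as_matrix()[:,1].round(3),"q",s["qpos"].round(3),"t",s["time"].round(2),"F",s["contact_force"].round(1))
                                                                                                                                                                                        ^^^^^^^^^^^^^^^
AttributeError: 'float' object has no attribute 'round'
```

```bash
sed -i 's/s\["time"\].round(2)/round(float(s["time"]),2)/; s/s\["qpos"\].round(3)/np.round(s["qpos"],3)/; s/s\["contact_force"\].round(1)/np.round(s["contact_force"],1)/' h.py
sed -i 's/\.round(2),"y"/,"y"/' h.py
python3 - <<'E'
from h import *
tgt([.507,-.127,.2],np.radians(122))
print(R.from_quat(ctrl.get_state()["tcp_rot"]).as_matrix().round(3))
E
```

```text
cur [ 0.1993 -0.6443  0.23  ] jaw deg -72.8217248397734 y [-0.     0.002 -1.   ] q [-1.421  0.287  1.578  0.     1.279 -0.15 ] t 0.1 F [ 0.2 -0.5 -0.7]
shift cm [-44.67   3.11 -40.33] turn [5.0000e-02 1.6518e+02 1.7000e-01]
shift cm [-44.67   3.11 -40.33] turn [  0.12 -14.82  -0.04]
[[-0.955 -0.     0.295]
 [-0.295  0.002 -0.955]
 [-0.    -1.    -0.002]]
```

{"method": "play_rows", "body": {
  "steps": [
    {"tx":-3,"tz":-2.7,"ty":0.2,"ay":-1.2},
    {"tx":-6,"tz":-5.4,"ty":0.4,"ay":-2.4},
    {"tx":-9,"tz":-8.1,"ty":0.6,"ay":-3.6},
    {"tx":-12,"tz":-10.8,"ty":0.8,"ay":-4.8},
    {"tx":-15,"tz":-13.5,"ty":1.0,"ay":-6},
    {"tx":-18,"tz":-16.2,"ty":1.2,"ay":-7.2},
    {"tx":-21,"tz":-18.9,"ty":1.4,"ay":-8.4},
    {"tx":-24,"tz":-21.6,"ty":1.6,"ay":-9.6},
    {"tx":-27,"tz":-24.3,"ty":1.8,"ay":-10.8},
    {"tx":-30,"tz":-27,"ty":2,"ay":-12},
    {"tx":-33,"tz":-29.7,"ty":2.2,"ay":-13.2},
    {"tx":-36,"tz":-32.4,"ty":2.4,"ay":-14.4}
  ]
}}

```text
invalid input at $.steps[0]: expected keys claw, tx, ty, tz, ax, ay, az
```

Run:
```python
from h import *
tgt([.507,-.127,.2],np.radians(122))
```

```text
cur [ 0.1993 -0.6443  0.23  ] jaw deg -72.8217248397734 y [-0.     0.002 -1.   ] q [-1.421  0.287  1.578  0.     1.279 -0.15 ] t 0.1 F [ 0.2 -0.5 -0.7]
shift cm [-44.67   3.11 -40.33] turn [5.0000e-02 1.6518e+02 1.7000e-01]
shift cm [-44.67   3.11 -40.33] turn [  0.12 -14.82  -0.04]
```

{"method": "play_rows", "body": {
  "steps": [
    {"claw":6,"tx":-3,"ty":0.2,"tz":-2.7,"ax":0,"ay":-1,"az":0},
    {"claw":6,"tx":-6,"ty":0.4,"tz":-5.4,"ax":0,"ay":-2,"az":0},
    {"claw":6,"tx":-9,"ty":0.6,"tz":-8.1,"ax":0,"ay":-3,"az":0},
    {"claw":6,"tx":-12,"ty":0.8,"tz":-10.8,"ax":0,"ay":-4,"az":0},
    {"claw":6,"tx":-15,"ty":1,"tz":-13.5,"ax":0,"ay":-5,"az":0},
    {"claw":6,"tx":-18,"ty":1.2,"tz":-16.2,"ax":0,"ay":-6,"az":0},
    {"claw":6,"tx":-21,"ty":1.4,"tz":-18.9,"ax":0,"ay":-7,"az":0},
    {"claw":6,"tx":-24,"ty":1.6,"tz":-21.6,"ax":0,"ay":-8,"az":0},
    {"claw":6,"tx":-27,"ty":1.8,"tz":-24.3,"ax":0,"ay":-9,"az":0},
    {"claw":6,"tx":-30,"ty":2,"tz":-27,"ax":0,"ay":-10,"az":0},
    {"claw":6,"tx":-33,"ty":2.2,"tz":-29.7,"ax":0,"ay":-11,"az":0},
    {"claw":6,"tx":-36,"ty":2.4,"tz":-32.4,"ax":0,"ay":-12,"az":0}
  ]
}}

```text
time: 1.1
eef_pos: [0.448, -0.2269, 0.2069]
tcp_rot: [-0.178, 0.684, -0.684, 0.178]
contact_force: [1.0, -0.4, -0.1]
opening: 0.706
```

Run:
```python
from h import *
tgt([.507,-.127,.2],np.radians(122))
```

```text
cur [ 0.448  -0.2269  0.2069] jaw deg -60.789078962189926 y [-0.  0. -1.] q [-0.671 -0.078  2.018  0.     1.202  0.39 ] t 1.1 F [ 1.  -0.4 -0.1]
shift cm [-10.03   0.69  -5.84] turn [-1.0000e-02  1.7721e+02  3.0000e-02]
shift cm [-10.03   0.69  -5.84] turn [ 0.02 -2.79  0.  ]
```

{"method": "play_rows", "body": {
  "steps": [
    {"claw":6,"tx":-3.2,"ty":0.2,"tz":-2,"ax":0,"ay":-1,"az":0},
    {"claw":6,"tx":-6.4,"ty":0.4,"tz":-4,"ax":0,"ay":-2,"az":0},
    {"claw":6,"tx":-10,"ty":0.7,"tz":-5.8,"ax":0,"ay":-2.8,"az":0},
    {"claw":6,"tx":-10,"ty":0.7,"tz":-5.8,"ax":0,"ay":-2.8,"az":0},
    {"claw":6,"tx":-10,"ty":0.7,"tz":-5.8,"ax":0,"ay":-2.8,"az":0}
  ]
}}

```text
time: 1.52
eef_pos: [0.5069, -0.1275, 0.1996]
tcp_rot: [-0.197, 0.68, -0.679, 0.196]
contact_force: [-0.9, -0.4, 0.2]
opening: 0.703
```

Run:
```python
from h import *
tgt([.507,-.127,.2],np.radians(122))
s=ctrl.get_state()
np.savez("pics/w1.npz",p=s["eef_pos"],q=s["tcp_rot"])
p,d=cams.read_camera("wrist");cv2.imwrite("pics/w1.png",p);np.save("pics/w1d.npy",d)
```

```text
cur [ 0.5069 -0.1275  0.1996] jaw deg -57.774274088563686 y [-0.001  0.    -1.   ] q [-0.441 -0.021  1.978 -0.     1.187  0.568] t 1.52 F [-0.9 -0.4  0.2]
shift cm [-0.03 -0.04 -0.04] turn [ 9.0000e-02 -1.7977e+02 -1.0000e-01]
shift cm [-0.03 -0.04 -0.04] turn [0.07 0.23 0.06]
```

View pics/w1.png

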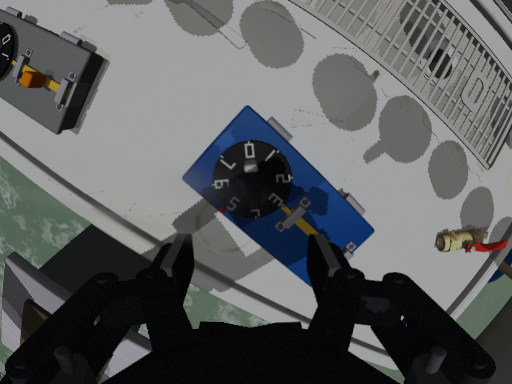

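The wrist view shows the blue dial at about (252,178), with the white bar end at (250,168) next to numeral 0. The red mark is at (220,210), close to 5. The bar points up in the image, so it is already across the jaws.

```bash
cat >> h.py <<'E'
def wcast(px,z,f):
    a=np.load(f);m=cams.camera_model("wrist");K=m["intrinsics"];T=m["tool_from_camera"]
    px=np.atleast_2d(px).astype(float);v=(px-K[:2,2])/K[0,0];th=np.linalg.norm(v,axis=1)+1e-9
    ray=np.c_[v/th[:,None]*np.sin(th)[:,None],np.cos(th)]
    Rw=R.from_quat(a["q"]).as_matrix();c=a["p"]+Rw@T[:3,3];r=ray@T[:3,:3].T@Rw.T
    return c+r*((z-c[2])/r[:,2])[:,None]
E
python3 - <<'E'
from h import *
p=cv2.imread("pics/w1.png")
hh=cv2.cvtColor(p,cv2.COLOR_BGR2HSV)
bl=((hh[...,0]>105)&(hh[...,0]<125)&(hh[...,1]>150)&(hh[...,2]>110)).astype(np.uint8)
bl[280:]=0
c=max(cv2.findContours(bl,0,2)[0],key=cv2.contourArea)[:,0]
w=wcast(c,.045,"pics/w1.npz")[:,:2]
print(cv2.minAreaRect((w*1000).astype(np.float32)))
blk=(hh[...,2]<60).astype(np.uint8);msk=np.zeros_like(blk);cv2.circle(msk,(252,178),46,1,-1)
blk*=msk;blk=cv2.morphologyEx(blk,cv2.MORPH_CLOSE,np.ones((9,9)))
c=max(cv2.findContours(blk,0,2)[0],key=cv2.contourArea)[:,0]
w=wcast(c,.057,"pics/w1.npz")[:,:2]*1000
print("disc",cv2.minEnclosingCircle(w.astype(np.float32)),cv2.fitEllipse(w.astype(np.float32)))
red=(((hh[...,0]<6)|(hh[...,0]>172))&(hh[...,1]>150)&(hh[...,2]>80)).astype(np.uint8);red[:, :200]=0;red[:,260:]=0
print("red",wcast(cv2.findNonZero(red)[:,0].mean(0),.046,"pics/w1.npz"))
cv2.imwrite("pics/w1c.png",cv2.resize(p[100:300,175:385],None,fx=2.8,fy=2.8,interpolation=cv2.INTER_CUBIC))
cv2.imwrite("pics/w1d.png",cv2.resize(p[130:225,205:300],None,fx=6,fy=6,interpolation=cv2.INTER_CUBIC))
cv2.imwrite("pics/w1b.png",cv2.resize(bl*255,None,fx=1,fy=1))
E
```

```text
((532.458984375, -215.56874084472656), (46.19624328613281, 17.962936401367188), 78.5329818725586)
disc ((503.6511535644531, -131.98997497558594), 44.86676788330078) ((504.6153869628906, -131.29147338867188), (84.11002349853516, 85.23123168945312), 13.115535736083984)
red [[ 0.4583218  -0.12375347  0.046     ]]
```

View pics/w1d.png

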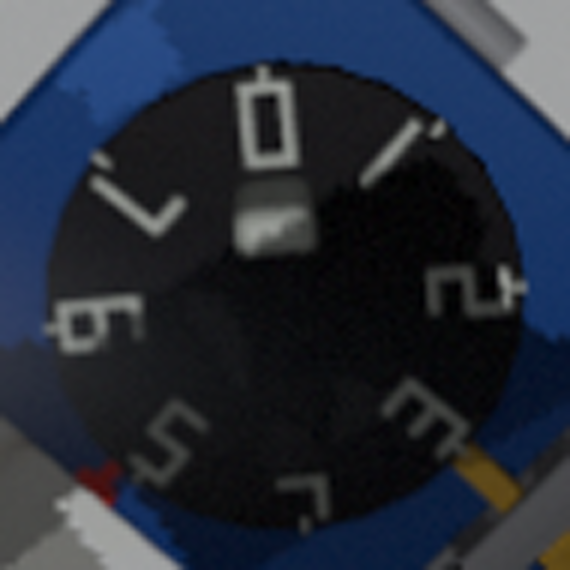

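View pics/w1c.png

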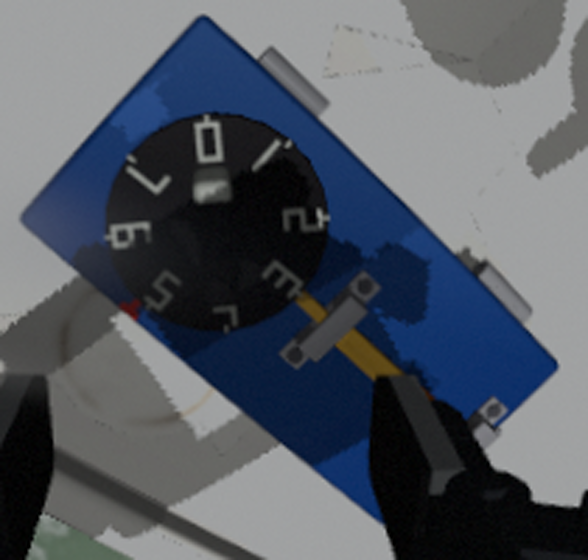

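Run:
```python
from h import *
f="pics/w1.npz"
dp=np.array([[263,72],[520,288],[48,328],[305,525],[455,450],[97,158],[140,478],[440,125]])/6+[205,130]
t=wcast(dp,.0575,f)*1000
print(t.round(1));c=((t[0]+t[3])/2+(t[1]+t[2])/2)/2
print("c",(t[0]+t[3])/2,(t[1]+t[2])/2,"c7,3",(t[4]+t[5])/2,(t[6]+t[7])/2)
ang=lambda v:np.degrees(np.arctan2(v[1],v[0]))
print("0 dir",ang(t[0]-t[3]),"from 6-2",ang(t[2]-t[1])-90, np.linalg.norm(t[0]-t[3]),np.linalg.norm(t[1]-t[2]))
k=np.array([[203,15],[22,217],[557,367]])/2.8+[175,100]
w=wcast(k,.045,f)*1000
print(w.round(1),"edges",np.linalg.norm(w[0]-w[1]),np.linalg.norm(w[0]-w[2]),"ydir",ang(w[0]-w[2]),"xdir",ang(w[0]-w[1]))
cen=(w[1]+w[2])/2;u=w[0]-w[2];u/=np.linalg.norm(u);print("cen",cen,"dial",cen+47*u,"knob",cen-58*u)
r=wcast(np.array([[97,487]])/6+[205,130],.046,f)*1000;print("red dir",ang((r[0]-c)))
# top view with same corner technique
kt=np.array([[137,75],[88,345],[663,183],[615,447]])/6+[265,140]
w=cast("top",kt,.045)*1000
print("top",w.round(1),w.mean(0),ang(w[0]-w[2]),ang(w[1]-w[3]))
cen=w.mean(0);u=w[0]-w[2];u/=np.linalg.norm(u);print("dial",cen+47*u,"knob",cen-58*u)
```

```text
[[ 538.1 -106.2   57.5]
 [ 530.6 -161.1   57.5]
 [ 483.1  -98.6   57.5]
 [ 476.4 -153.5   57.5]
 [ 501.4 -167.7   57.5]
 [ 512.   -90.9   57.5]
 [ 468.6 -125.2   57.5]
 [ 546.1 -134.9   57.5]]
c [ 507.22026318 -129.84473265   57.5       ] [ 506.84356034 -129.83172683   57.5       ] c7,3 [ 506.65243033 -129.27612535   57.5       ] [ 507.36060022 -130.0283354    57.5       ]
0 dir 37.46440784137722 from 6-2 37.234733511539034 77.69152277277267 78.49560045952161
[[ 567.2  -86.3   45. ]
 [ 469.1  -68.    45. ]
 [ 529.9 -282.9   45. ]] edges 99.77406804734247 200.15147934766233 ydir 79.26056339775579 xdir -10.569368446308447
cen [ 499.49664344 -175.44055221   45.        ] dial [ 508.25475985 -129.26376803   45.        ] knob [ 488.68875511 -232.42466885   45.        ]
red dir 169.60580810004447
top [[ 566.4  -85.1   45. ]
 [ 463.5  -67.7   45. ]
 [ 529.3 -283.5   45. ]
 [ 429.5 -263.9   45. ]] [ 497.20593641 -175.04162908   45.        ] 79.40755273303056 80.16633606628137
dial [ 505.84556    -128.84252839   45.        ] knob [ 486.54427327 -232.05328525   45.        ]
```

Run:
```python
from h import *
tgt([.507,-.1295,.066],np.radians(-52.7))
```

```text
cur [ 0.5065 -0.1288  0.1998] jaw deg -57.904259154777094 y [-0.001  0.    -1.   ] q [-0.443 -0.022  1.978 -0.     1.187  0.568] t 1.57 F [-1.  -0.1 -0.5]
shift cm [-0.02 13.38  0.09] turn [ 0.05 -5.2   0.06]
shift cm [-0.02 13.38  0.09] turn [-9.000e-02  1.748e+02  7.000e-02]
```

{"method": "play_rows", "body": {
  "grip_force": 30,
  "steps": [
    {"claw":5,"tx":0,"ty":2.5,"tz":0.1,"ax":0,"ay":-3,"az":0},
    {"claw":5,"tx":0,"ty":5,"tz":0.1,"ax":0,"ay":-5.2,"az":0},
    {"claw":5,"tx":0,"ty":7.5,"tz":0.1,"ax":0,"ay":-5.2,"az":0},
    {"claw":5,"tx":0,"ty":9,"tz":0.1,"ax":0,"ay":-5.2,"az":0},
    {"claw":5,"tx":0,"ty":9,"tz":0.1,"ax":0,"ay":-5.2,"az":0},
    {"claw":5,"tx":0,"ty":9,"tz":0.1,"ax":0,"ay":-5.2,"az":0}
  ]
}}

```text
time: 2.07
eef_pos: [0.5061, -0.1314, 0.1096]
tcp_rot: [-0.225, 0.671, -0.67, 0.224]
contact_force: [0.7, 0.2, 0.6]
opening: 0.586
```

Run:
```python
from h import *
tgt([.507,-.1295,.066],np.radians(-52.7))
s=ctrl.get_state()
np.savez("pics/w2.npz",p=s["eef_pos"],q=s["tcp_rot"])
p,d=cams.read_camera("wrist");cv2.imwrite("pics/w2.png",p)
tgt([.507,-.1295,.066],np.radians(-52.7))
```

```text
cur [ 0.5061 -0.1314  0.1096] jaw deg -52.94539877992381 y [-0.002  0.001 -1.   ] q [-0.448  0.091  2.042 -0.     1.011  0.476] t 2.07 F [0.7 0.2 0.6]
shift cm [-0.19  4.36 -0.09] turn [ 0.11 -0.25  0.07]
shift cm [-0.19  4.36 -0.09] turn [-1.1000e-01  1.7975e+02  1.7000e-01]
cur [ 0.5072 -0.1317  0.111 ] jaw deg -52.9250214267927 y [ 0.001 -0.    -1.   ] q [-0.448  0.09   2.04  -0.     1.011  0.476] t 2.12 F [-0.1 -0.3 -0.1]
shift cm [-0.11  4.5  -0.19] turn [-0.04 -0.23 -0.01]
shift cm [-0.11  4.5  -0.19] turn [ 2.0000e-02  1.7977e+02 -7.0000e-02]
```

View pics/w2.png

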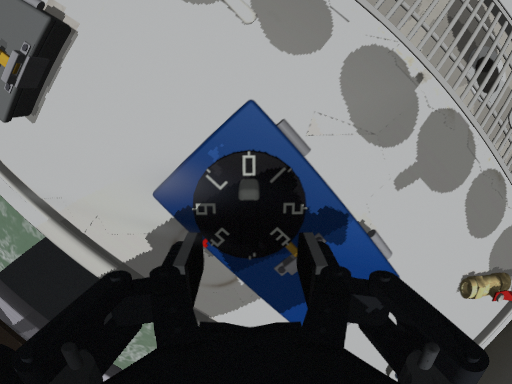

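The bar's white end at (249,190) is within a pixel of the jaw centre column (249.9), so the grasp is centred.

{"method": "play_rows", "body": {
  "grip_force": 30,
  "steps": [
    {"claw":5,"tx":-0.1,"ty":1.5,"tz":0,"ax":0,"ay":0,"az":0},
    {"claw":5,"tx":-0.1,"ty":3,"tz":0,"ax":0,"ay":0,"az":0},
    {"claw":5,"tx":-0.1,"ty":4.4,"tz":0,"ax":0,"ay":0,"az":0},
    {"claw":5,"tx":-0.1,"ty":4.4,"tz":0,"ax":0,"ay":0,"az":0},
    {"claw":1,"tx":-0.1,"ty":4.4,"tz":0,"ax":0,"ay":0,"az":0},
    {"claw":0.5,"tx":-0.1,"ty":4.4,"tz":0,"ax":0,"ay":0,"az":0},
    {"claw":0.5,"tx":-0.1,"ty":4.4,"tz":0,"ax":0,"ay":0,"az":0},
    {"claw":0.5,"tx":-0.1,"ty":4.4,"tz":0,"ax":0,"ay":0,"az":0},
    {"claw":0.5,"tx":-0.1,"ty":4.4,"tz":0,"ax":0,"ay":0,"az":0},
    {"claw":0.5,"tx":-0.1,"ty":4.4,"tz":0,"ax":0,"ay":0,"az":0}
  ]
}}

```text
time: 2.95
eef_pos: [0.508, -0.1289, 0.0683]
tcp_rot: [-0.225, 0.671, -0.669, 0.225]
contact_force: [-4.6, 4.3, 6.5]
opening: 0.134
```

Run:
```python
from h import *
tgt([.507,-.1295,.066],np.radians(-10.5))
```

```text
cur [ 0.508  -0.1289  0.0683] jaw deg -52.83608694244805 y [-0.001  0.002 -1.   ] q [-4.430e-01  1.570e-01  2.058e+00  2.000e-03  9.290e-01  4.780e-01] t 2.95 F [-4.6  4.3  6.5]
shift cm [ 0.11  0.23 -0.01] turn [  0.12 -42.34  -0.07]
shift cm [ 0.11  0.23 -0.01] turn [9.0000e-02 1.3766e+02 1.5000e-01]
```

The bar is gripped: the opening is 11.4 mm against a 12 mm bar. Next I turn 42.3° anticlockwise.

{"method": "play_rows", "body": {
  "grip_force": 30,
  "steps": [
    {"claw":0.5,"tx":0,"ty":0,"tz":-0.1,"ax":0,"ay":-4,"az":0},
    {"claw":0.5,"tx":0,"ty":0,"tz":-0.1,"ax":0,"ay":-8,"az":0},
    {"claw":0.5,"tx":0,"ty":0,"tz":-0.1,"ax":0,"ay":-12,"az":0},
    {"claw":0.5,"tx":0,"ty":0,"tz":-0.1,"ax":0,"ay":-16,"az":0},
    {"claw":0.5,"tx":0,"ty":0,"tz":-0.1,"ax":0,"ay":-20,"az":0},
    {"claw":0.5,"tx":0,"ty":0,"tz":-0.1,"ax":0,"ay":-24,"az":0},
    {"claw":0.5,"tx":0,"ty":0,"tz":-0.1,"ax":0,"ay":-28,"az":0},
    {"claw":0.5,"tx":0,"ty":0,"tz":-0.1,"ax":0,"ay":-32,"az":0},
    {"claw":0.5,"tx":0,"ty":0,"tz":-0.1,"ax":0,"ay":-36,"az":0},
    {"claw":0.5,"tx":0,"ty":0,"tz":-0.1,"ax":0,"ay":-40,"az":0},
    {"claw":0.5,"tx":0,"ty":0,"tz":-0.1,"ax":0,"ay":-42.5,"az":0},
    {"claw":0.5,"tx":0,"ty":0,"tz":-0.1,"ax":0,"ay":-42.5,"az":0}
  ]
}}

```text
time: 3.95
eef_pos: [0.5078, -0.1288, 0.0683]
tcp_rot: [-0.453, 0.543, -0.542, 0.454]
contact_force: [-3.7, 1.8, 4.8]
opening: 0.131
```

Run:
```python
from h import *
tgt([.507,-.1295,.066],np.radians(-10.5))
p,d=cams.read_camera("wrist");cv2.imwrite("pics/w3.png",p)
p,d=cams.read_camera("top");cv2.imwrite("pics/t3.png",cv2.resize(p[140:230,265:395],None,fx=6,fy=6,interpolation=cv2.INTER_CUBIC))
```

```text
cur [ 0.5078 -0.1288  0.0683] jaw deg -10.227685823492704 y [ 0.     0.001 -1.   ] q [-4.420e-01  1.560e-01  2.059e+00  1.000e-03  9.260e-01 -2.640e-01] t 3.95 F [-3.7  1.8  4.8]
shift cm [ 0.09  0.23 -0.06] turn [-0.01  0.27 -0.04]
shift cm [ 0.09  0.23 -0.06] turn [-6.0000e-02 -1.7973e+02  2.0000e-02]
```

View pics/w3.png

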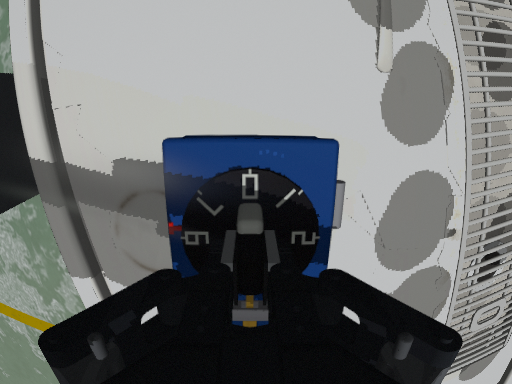

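6 stands at the red mark (6 tick at (183,238), mark at (172,228)) and the bar lies along the box's length. I'll release and rise.

{"method": "play_rows", "body": {
  "steps": [
    {"claw":4,"tx":0,"ty":0,"tz":0,"ax":0,"ay":0,"az":0},
    {"claw":4,"tx":0,"ty":0,"tz":0,"ax":0,"ay":0,"az":0},
    {"claw":4,"tx":0,"ty":0,"tz":0,"ax":0,"ay":0,"az":0},
    {"claw":4,"tx":0,"ty":0,"tz":0,"ax":0,"ay":0,"az":0},
    {"claw":4,"tx":0,"ty":-2,"tz":0,"ax":0,"ay":0,"az":0},
    {"claw":4,"tx":0,"ty":-4,"tz":0,"ax":0,"ay":0,"az":0},
    {"claw":4,"tx":0,"ty":-6,"tz":0,"ax":0,"ay":0,"az":0},
    {"claw":4,"tx":0,"ty":-6,"tz":0,"ax":0,"ay":0,"az":0}
  ]
}}

```text
time: 4.72
eef_pos: [0.5102, -0.1304, 0.1308]
tcp_rot: [0.452, -0.54, 0.546, -0.454]
contact_force: [0.9, -0.1, 0.4]
opening: 0.469
```

Run:
```python
from h import *
tgt([.4875,-.2322,.125],np.radians(-10.5))
s=ctrl.get_state()
np.savez("pics/w4.npz",p=s["eef_pos"],q=s["tcp_rot"])
p,d=cams.read_camera("wrist");cv2.imwrite("pics/w4.png",p)
```

```text
cur [ 0.5102 -0.1304  0.1308] jaw deg -10.32100333105199 y [ 0.008 -0.004 -1.   ] q [-0.443  0.063  2.027 -0.     1.042 -0.263] t 4.72 F [ 0.9 -0.1  0.4]
shift cm [10.42  0.6  -0.41] turn [-0.47  0.18  0.13]
shift cm [10.42  0.6  -0.41] turn [   0.2  -179.82    0.74]
```

View pics/w4.png

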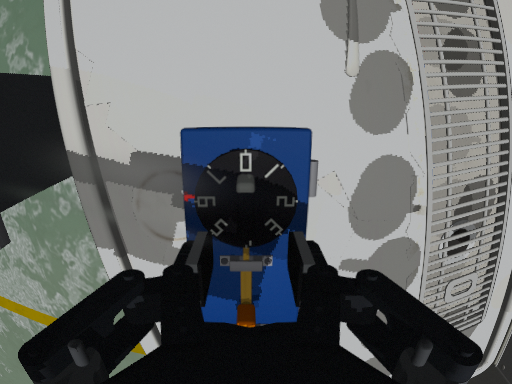

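The 6 at (205,201) is on the red mark at (188,197), and the knob is visible at (247,313). I'll move over the knob.

{"method": "play_rows", "body": {
  "steps": [
    {"claw":5,"tx":3,"ty":0,"tz":-0.1,"ax":0,"ay":0,"az":0},
    {"claw":5,"tx":6,"ty":0,"tz":-0.2,"ax":0,"ay":0,"az":0},
    {"claw":5,"tx":9,"ty":0,"tz":-0.3,"ax":0,"ay":0,"az":0},
    {"claw":5,"tx":10.4,"ty":0.3,"tz":-0.3,"ax":0,"ay":0,"az":0},
    {"claw":5,"tx":10.4,"ty":0.3,"tz":-0.3,"ax":0,"ay":0,"az":0},
    {"claw":5,"tx":10.4,"ty":0.3,"tz":-0.3,"ax":0,"ay":0,"az":0},
    {"claw":5,"tx":10.4,"ty":0.3,"tz":-0.3,"ax":0,"ay":0,"az":0}
  ]
}}

```text
time: 5.35
eef_pos: [0.4854, -0.2298, 0.1223]
tcp_rot: [-0.453, 0.544, -0.542, 0.453]
contact_force: [0.2, 0.1, -0.2]
opening: 0.583
```

Run:
```python
from h import *
tgt([.4875,-.2322,.067],np.radians(-10.5))
s=ctrl.get_state()
np.savez("pics/w5.npz",p=s["eef_pos"],q=s["tcp_rot"])
p,d=cams.read_camera("wrist");cv2.imwrite("pics/w5.png",p)
h=cv2.cvtColor(p,cv2.COLOR_BGR2HSV)
o=((h[...,0]>5)&(h[...,0]<18)&(h[...,1]>180)&(h[...,2]>90)).astype(np.uint8)
for c in sorted(cv2.findContours(o,0,2)[0],key=cv2.contourArea)[-3:]:
    print(cv2.contourArea(c),cv2.boundingRect(c))
    x,y,w,hh=cv2.boundingRect(c);print(wcast([[x,y],[x+w,y],[x,y+hh],[x+w,y+hh]],.085,"pics/w5.npz").round(4))
```

```text
cur [ 0.4854 -0.2298  0.1223] jaw deg -10.318271815045026 y [-0.002  0.002 -1.   ] q [-6.310e-01  1.040e-01  2.002e+00  1.000e-03  1.039e+00 -4.520e-01] t 5.35 F [ 0.2  0.1 -0.2]
shift cm [0.21 5.53 0.26] turn [ 0.1   0.18 -0.08]
shift cm [0.21 5.53 0.26] turn [-1.3000e-01 -1.7982e+02 -1.6000e-01]
252.0 (247, 213, 18, 17)
[[ 0.4841 -0.2245  0.085 ]
 [ 0.4955 -0.2266  0.085 ]
 [ 0.4819 -0.2363  0.085 ]
 [ 0.4936 -0.2385  0.085 ]]
```

View pics/w5.png

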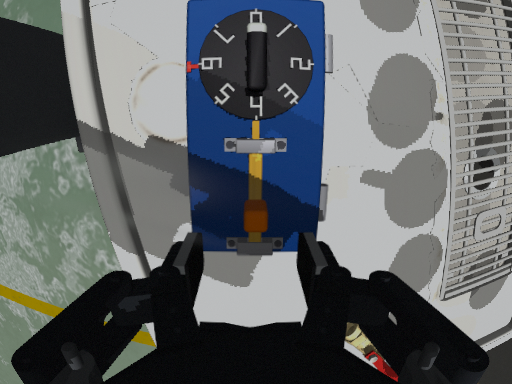

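The knob is centred near (256,216), about 3 mm to the jaws' +z side, which agrees with the earlier estimate. The dial still reads 6 at the mark.

{"method": "play_rows", "body": {
  "grip_force": 30,
  "steps": [
    {"claw":5,"tx":0.2,"ty":1.5,"tz":0.3,"ax":0,"ay":0,"az":0},
    {"claw":5,"tx":0.2,"ty":3,"tz":0.3,"ax":0,"ay":0,"az":0},
    {"claw":5,"tx":0.2,"ty":4.5,"tz":0.3,"ax":0,"ay":0,"az":0},
    {"claw":5,"tx":0.2,"ty":5.4,"tz":0.3,"ax":0,"ay":0,"az":0},
    {"claw":5,"tx":0.2,"ty":5.4,"tz":0.3,"ax":0,"ay":0,"az":0},
    {"claw":1,"tx":0.2,"ty":5.4,"tz":0.3,"ax":0,"ay":0,"az":0},
    {"claw":1,"tx":0.2,"ty":5.4,"tz":0.3,"ax":0,"ay":0,"az":0},
    {"claw":1,"tx":0.2,"ty":5.4,"tz":0.3,"ax":0,"ay":0,"az":0},
    {"claw":1,"tx":0.2,"ty":5.4,"tz":0.3,"ax":0,"ay":0,"az":0},
    {"claw":1,"tx":0.2,"ty":5.4,"tz":0.3,"ax":0,"ay":0,"az":0}
  ]
}}

```text
time: 6.23
eef_pos: [0.4885, -0.2335, 0.0707]
tcp_rot: [0.453, -0.543, 0.543, -0.453]
contact_force: [-4.0, 2.4, 7.0]
opening: 0.18
```

Run:
```python
from h import *
tgt([.4875+.18*.025,-.2322+.983*.025,.067],np.radians(-10.5))
```

```text
cur [ 0.4885 -0.2335  0.0707] jaw deg -10.319136103574717 y [-0. -0. -1.] q [-0.633  0.188  2.016 -0.     0.937 -0.453] t 6.23 F [-4.   2.4  7. ]
shift cm [-2.61  0.37 -0.12] turn [0.   0.18 0.01]
shift cm [-2.61  0.37 -0.12] turn [ 1.0000e-02 -1.7982e+02 -1.0000e-02]
```

{"method": "play_rows", "body": {
  "steps": [
    {"claw":1,"tx":-0.4,"ty":0,"tz":-0.05,"ax":0,"ay":0,"az":0},
    {"claw":1,"tx":-0.8,"ty":0,"tz":-0.05,"ax":0,"ay":0,"az":0},
    {"claw":1,"tx":-1.2,"ty":0,"tz":-0.05,"ax":0,"ay":0,"az":0},
    {"claw":1,"tx":-1.6,"ty":0,"tz":-0.05,"ax":0,"ay":0,"az":0},
    {"claw":1,"tx":-2.0,"ty":0,"tz":-0.05,"ax":0,"ay":0,"az":0},
    {"claw":1,"tx":-2.3,"ty":0,"tz":-0.05,"ax":0,"ay":0,"az":0},
    {"claw":1,"tx":-2.5,"ty":0,"tz":-0.05,"ax":0,"ay":0,"az":0},
    {"claw":1,"tx":-2.6,"ty":0,"tz":-0.05,"ax":0,"ay":0,"az":0},
    {"claw":1,"tx":-2.6,"ty":0,"tz":-0.05,"ax":0,"ay":0,"az":0}
  ]
}}

```text
time: 6.98
eef_pos: [0.493, -0.2087, 0.0707]
tcp_rot: [0.454, -0.542, 0.544, -0.453]
contact_force: [-4.1, -2.5, 6.1]
opening: 0.173
```

Run:
```python
from h import *
tgt([.4875+.18*.025,-.2322+.983*.025,.067],np.radians(-10.5))
```

```text
cur [ 0.493  -0.2087  0.0707] jaw deg -10.268123224401293 y [ 0.001 -0.003 -1.   ] q [-0.589  0.174  2.032 -0.003  0.932 -0.408] t 6.98 F [-4.1 -2.5  6.1]
shift cm [-0.09  0.37 -0.12] turn [-0.09  0.23  0.17]
shift cm [-0.09  0.37 -0.12] turn [ 2.7000e-01 -1.7977e+02  1.5000e-01]
```

{"method": "play_rows", "body": {
  "steps": [
    {"claw":1,"tx":-0.15,"ty":0,"tz":0,"ax":0,"ay":0,"az":0},
    {"claw":1,"tx":-0.3,"ty":0,"tz":0,"ax":0,"ay":0,"az":0},
    {"claw":1,"tx":-0.3,"ty":0,"tz":0,"ax":0,"ay":0,"az":0}
  ]
}}

```text
time: 7.23
eef_pos: [0.4931, -0.2085, 0.0707]
tcp_rot: [0.456, -0.54, 0.545, -0.452]
contact_force: [-6.6, -9.8, 3.0]
opening: 0.176
```

The bolt is at its stop: the force rose to about 10 N with no further movement. I'll let go and rise.

{"method": "play_rows", "body": {
  "steps": [
    {"claw":4,"tx":0,"ty":0,"tz":0,"ax":0,"ay":0,"az":0},
    {"claw":4,"tx":0,"ty":0,"tz":0,"ax":0,"ay":0,"az":0},
    {"claw":4,"tx":0,"ty":0,"tz":0,"ax":0,"ay":0,"az":0},
    {"claw":4,"tx":0,"ty":0,"tz":0,"ax":0,"ay":0,"az":0},
    {"claw":4,"tx":0,"ty":-2,"tz":0,"ax":0,"ay":0,"az":0},
    {"claw":4,"tx":0,"ty":-4,"tz":0,"ax":0,"ay":0,"az":0},
    {"claw":4,"tx":1,"ty":-6,"tz":0,"ax":0,"ay":0,"az":0},
    {"claw":4,"tx":4,"ty":-8,"tz":0,"ax":0,"ay":0,"az":0},
    {"claw":4,"tx":6,"ty":-10,"tz":0,"ax":0,"ay":0,"az":0},
    {"claw":4,"tx":6,"ty":-10,"tz":0,"ax":0,"ay":0,"az":0},
    {"claw":4,"tx":6,"ty":-10,"tz":0,"ax":0,"ay":0,"az":0}
  ]
}}

```text
time: 8.15
eef_pos: [0.483, -0.2645, 0.1705]
tcp_rot: [0.452, -0.542, 0.544, -0.453]
contact_force: [0.2, 0.7, 0.2]
opening: 0.468
```

Run:
```python
from h import *
tgt([.5,-.2,.2],np.radians(-10.5))
s=ctrl.get_state()
np.savez("pics/w6.npz",p=s["eef_pos"],q=s["tcp_rot"])
p,d=cams.read_camera("wrist");cv2.imwrite("pics/w6.png",cv2.resize(p[20:300,120:400],None,fx=2.1,fy=2.1,interpolation=cv2.INTER_CUBIC));cv2.imwrite("pics/w6f.png",p)
```

```text
cur [ 0.483  -0.2645  0.1705] jaw deg -10.406585630530579 y [ 0.003 -0.001 -1.   ] q [-6.860e-01  7.100e-02  1.940e+00  1.000e-03  1.128e+00 -5.040e-01] t 8.15 F [0.2 0.7 0.2]
shift cm [-6.65 -2.95  0.52] turn [-0.16  0.09  0.04]
shift cm [-6.65 -2.95  0.52] turn [ 7.0000e-02 -1.7991e+02  2.5000e-01]
```

View pics/w6.png

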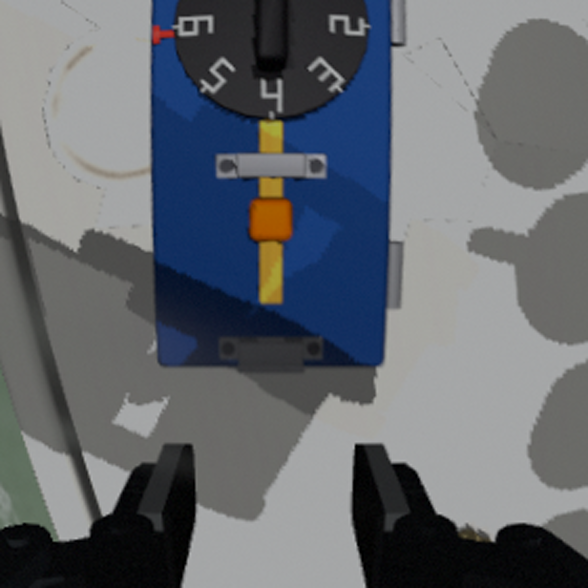

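The bolt tip at (271,302) is well clear of the keeper at (271,350), and the knob is at (271,220). I'll do one number check on the dial angle and knob position.

Run:
```python
from h import *
f="pics/w6.npz"
t=wcast(np.array([[180,27],[368,26],[271,117],[271,208],[271,302],[271,342]])/2.1+[120,20],[.0575,.0575,.0575,.085,.05,.057][0],f)*1000
k=wcast(np.array([[271,220]])/2.1+[120,20],.085,f)*1000
a=lambda v:np.degrees(np.arctan2(v[1],v[0]))
print("2->6 dir",a(t[0]-t[1]),"expected ~169.5"); c=(t[0]+t[1])/2
print("centre",c.round(1),"knob",k.round(1),"dist",np.linalg.norm((c-k[0])[:2]),"expected 80 open, 105 locked")
p=cv2.imread("pics/w6f.png");cv2.imwrite("pics/w6z.png",cv2.resize(p[0:100,160:340],None,fx=4,fy=4,interpolation=cv2.INTER_CUBIC))
```

```text
2->6 dir 169.99893419534263 expected ~169.5
centre [ 508.6 -128.9   57.5] knob [[ 492.8 -207.2   85. ]] dist 79.88248205999032 expected 80 open, 105 locked
```

View pics/w6z.png

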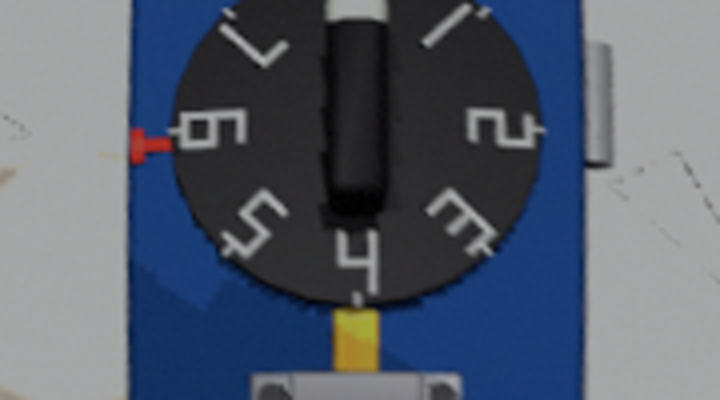

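The 6 stands at the mark, with the offset explained by the disc's height. The bolt is fully drawn and the arm is clear, so I'm handing in.

```bash
python3 -c "
from plant import ctrl
print(ctrl.sign_off())"
```

```text
the job is handed in; nothing more can be done
None
```

The blue box is unlocked: its dial stands at 6, its bolt is drawn clear of the keeper, and the gripper has let go. I handed the job in at about 8.2 s of the 35 s allowed.

- **Dial:** I gripped the bar and turned it about 42.5° anticlockwise. The last picture puts the line from numeral 2 to numeral 6 at 170.0°, against about 169.5° expected, well inside the 14° limit.
- **Bolt:** I slid the knob towards the dial until it stopped. The force rose to about 10 N with no further movement. Dial centre to knob now measures 79.9 mm, against 80 mm expected fully open and 105 mm locked. The picture shows the bolt tip well clear of the keeper.
- **After letting go:** The gripper was about 17 cm above the worktop with contact force near zero. I did not steer the arm near the grey box, though I took no final picture of it.
- **Disagreements:** In the last picture the 6 looks slightly off the red mark. I put this down to the camera angle, because the disc stands higher than the lid. Position readings also differed by 1–2 mm between the cameras and the arm, too little to affect the job.

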